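# Seat a hose-reel roller in V-blocks and clamp it

## Robot

A 6-joint arm with a two-finger parallel gripper is mounted at the origin on the work surface. World frame = base frame: x ahead of the robot, y to its left, z up, the work surface at z = 0. Lengths are in mm, angles in rad, forces in N, time in s.
With the tool pointing down it reaches from about 300 to 775 mm from the base axis. Payload 14.6 kg.
Tool frame: the origin (TCP) lies on the centre line of the jaws, within the pads' length; the fingertips stand 19 mm ahead of it and the grasp point (between the pads) is the TCP (bot.tip_reach is the distance from the TCP to the fingertips, in mm); y points along the fingers, x is the direction in which the jaws open and shut, and the axes are right-handed (so a half turn about y gives the same grasp; the last joint's range is limited). The gripper opens to 85 mm and grips with 20 to 120 N. Pads are 22 mm wide; open, the fingers measure 114 mm over their backs; the gripper's body (76 mm by 85 mm) begins 54 mm behind the grasp point. The pads swing forward as they close: fully open they stand 13 mm farther back than shut.
Start: joints at [-1.32, 0.3, 1.521, -0, 1.321, -0.067], TCP at [171.856, -522.451, 250.281] pointing down, gripper open.
Joint ranges: [-3.03, 3.03], [-0.79, 2.21], [0.23, 2.52], [-1.04, 4.18], [0, 3.07], [-2.55, 2.55]. Speed limits (rad/s): [2.22, 2.22, 2.57, 3.14, 3.14, 3.14].

## Interface

Orientations are given as a unit quaternion [w, x, y, z].
In Python, from rig import bot gives the robot as it stands. Calls block until the motion is done:
- bot.move_to(position, orientation): joint-space move of the TCP to a pose.
- bot.servo_line(position, attitude=None, speed=150, until_force=None): straight line of the TCP; attitude=None keeps the orientation; speed is the mean speed in mm/s. With until_force (N) it stops when the force on the tool has changed by that much, and returns True; else False.
- bot.move_joints(angles): joint-space move.
- bot.move_gripper(opening, grip_force=None): finger opening in mm; grip_force is the grip in N (None keeps the last); returns when the fingers have stopped.
- bot.dwell(seconds).
- bot.ik(position, orientation): joint angles nearest the present ones, or None.
- bot.read_state(): the state.
- bot.read_camera(name): name is "scene" or "top" or "wrist"; returns a dict with "image" (480x640x3 uint8, blue, green, red), "depth" (480x640 float32, mm along the optical axis (not along the pixel's ray), 0 where there is no reading), "fovy" (degrees; the focal length in pixels is half the picture's height over the tangent of half this angle, whatever the lens; pixels are square), "cx", "cy" (the principal point, pixels), "eye" and "attitude" of the camera in the world; the wrist camera has in their place "mount" (4x4, takes a point from camera to tool coordinates, whose origin is the TCP and whose axes are the tool frame's). Camera axes: x right, y down, z forward; pixel columns grow to the right and rows downward; lengths in mm; the calibration is good to about 2 mm. A picture is of the moment at which its call begins: read the wrist's pose just before it.
A pose or a line that the arm cannot do raises bot.MotionError and nothing moves.
- bot.finish_job(): hands the job in, once; it reports no verdict.
The state is a dict: "clock": time; "joint_positions": joint angles; "qvel": joint speeds; "effort": joint torques, N m; "ee_pos": TCP position; "tool_rot": TCP orientation; "ft_force": force on the tool from outside, world axes, zero at the start; "moment": the same for the moment, N m; "grip_width": finger opening in mm.
Only numpy, scipy, OpenCV 4.12 (cv2) and the standard library are available. Lean on these libraries where they do the work, as an engineer would, in place of code of your own. Each camera call takes 0.05 s, during which the arm holds its last target. There are 200 camera calls.

## Task

Take the blue roller from its black rest and lower it gently into the two steel V-blocks of the fixture; keep hold of it until it is fully home in both Vs with its end against the aluminium stop plate, then let go and swing the yellow clamp arm fully down onto it. Feel for the Vs and the stop: never press or knock the roller against the fixture, or press the lowered clamp arm down, with more than 25 N and do not drop it in. Leave the canister, bottle, tub and wrench alone.

Things in the scene. Friction and masses are not known exactly. Their poses are not given: they have to be found in the camera images.
- roller_center (a point): centre of the loose roller: blue plastic cylinder with an orange band round its middle and steel-coloured ends, diameter 36, length 150, about 0.3 to 0.6 kg, the same both ways round. Its own y axis is the roller's axis (level); x and z turn with it as it rolls. At the start it lies across the two notches of the rest; its middle 80 mm is free there for the fingers, with the rest's floor 38 below its centre.
- rest: black plastic rest, fixed, 85 (x) by 140 (y), with two grey notched supports 18 thick at y = +-52, 44 wide and 43 high; floor plate 12 thick. Origin: centre of its underside, on the work surface. The roller lies along its y axis with its centre 50 above the origin.
- fixture: clamping fixture fixed to the bench; origin on the work surface, z up, y along the Vs, x across them towards the clamp hinge. Dark base plate 12 thick, x -51 to 84, y -87 to 93. Two steel 90-degree V-blocks open upwards, 26 long (y) at y = -44 and +44, 75 wide, tops at z = 61, V mouth 60 wide; between them a free gap of 62 for the fingers, with a bar there whose top is at z = 17
- v_line (a point): nominal centre of a roller fully home: x = 0, y = 0, z = 56 of the fixture, axes as the fixture's. The V-blocks together were locked anywhere up to 12 mm to either side of it (x), the same for both; this is not measured and must be seen or felt: a roller held off centre meets one flank first, as much too high as it is off to the side, and is pushed towards the V's middle. Fully home its top is at z = 74
- stop (a point): middle of the working face (looks to -y) of the aluminium stop plate at the +y end of the fixture, at y = 75, z = 56 of the fixture; plate 50 wide, top at z = 74. A roller against it has its centre at y = 0
- clamp_hinge (a point): on the hinge line of the yellow clamp arm, between blue cheeks, at x = 60, y = -44, z = 80 of the fixture. With the arm down (angle 0) it reaches towards -x to x = -28 of the fixture, 16 wide, z = 80 to 88; its red grip, 20 wide, spans x = -19 to -45, z = 76 to 88; under it a rubber pad 36 long bears on the roller
- clamp (a joint): angle of the clamp arm, rad: 0 = down and level, bearing on a roller that is fully home; grows as it swings up and away to +x; starts near upright, 1.7 to 2.0. A stiff hinge (0.16 N m, hinge line along the fixture's y) keeps it where it is left; push it over with closed fingers from its far (+x) side, then down on the red grip with 5 to 10 N
- canister: bystander: white canister with green cap, 55 by 75 by 116 high; origin at the centre of its underside
- spray: bystander: grey bottle with red cap, 58 in diameter, 150 high; origin at the centre of its underside
- tub: bystander: orange tub, 90 in diameter, 85 high; origin at the centre of its underside
- wrench: bystander: steel wrench, 150 long, lying flat; origin at its middle underneath
There are look-alikes about, which are no part of the job. Of the things like the part that bears roller_center, leave any that is green or turquoise; of the rest the larger one is meant.

How it is judged (in metres and radians):
On the way:
1. the roller, still held between the fingers, is fully home in both Vs with its end against the stop plate (z of roller_center in the frame of fixture between 0.0535 and 0.057 m and x of roller_center in the frame of fixture between -0.016 and 0.016 m and angle between the y axis of roller_center and the y axis of fixture, either way round below 0.03 rad and y of roller_center in the frame of fixture between -0.002 and 0.003 m and contact force between the fingers and roller above 2 N and value of joint clamp above 0.5 rad), for 0.2 s.
At the end, for the whole second after the job is handed in: the roller lies at rest fully home in both Vs (centre no more than 1 mm above and 2.5 mm below its seated height, axis within 0.03 rad of the Vs), its end within 2 mm of the stop face (3 mm allowed into it), the clamp arm down on it (angle below 0.045 rad), and the fingers off the roller (z of roller_center in the frame of fixture between 0.0535 and 0.057 m and x of roller_center in the frame of fixture between -0.016 and 0.016 m and angle between the y axis of roller_center and the y axis of fixture, either way round below 0.03 rad and y of roller_center in the frame of fixture between -0.002 and 0.003 m and value of joint clamp below 0.045 rad and linear speed of roller below 0.01 m/s and contact force between the fingers and roller below 0.1 N); the robot touches nothing.
It fails at once if the roller is pressed or knocked against the fixture with more than 25 N while the clamp is open (contact force between roller and fixture above 25 N and value of joint clamp above 0.5 rad).
It fails at once if with the clamp arm nearly down (below 0.3 rad), the fingers press on it or the fixture with more than 25 N (contact force between the fingers and fixture above 25 N and value of joint clamp below 0.3 rad).
It fails at once if the canister, bottle, tub or wrench is moved by more than 20 mm (distance of any of canister, spray, tub, wrench from where it was at the start of the episode above 0.02 m).
It also fails if it takes over 72 s, if anything falls off the work surface, if the arm or the gripper's body presses on something with over 40 N, if the wrist force passes 120 N, or if a joint passes its speed limit or range.

## Working session

There is one attempt and no reset: what is moved stays moved. The work goes in short steps, each a Python script; the robot and the scene stay as the last script left them, time stands still between calls to the robot, and variables do not carry over. Pictures are saved under pics/ and viewed, about 8 in all and at most 12, crops included, and the job is handed in when it is done.

```bash
ls; mkdir -p pics
cat > h.py <<'E'
import numpy as np, cv2
from scipy.spatial.transform import Rotation as R
from rig import bot
def rot(q): return R.from_quat([q[1],q[2],q[3],q[0]]).as_matrix()
def quat(M):
    q=R.from_matrix(M).as_quat(); return [q[3],q[0],q[1],q[2]]
def cam(name):
    s=bot.read_state(); c=bot.read_camera(name)
    if 'mount' in c:
        T=np.eye(4);T[:3,:3]=rot(s['tool_rot']);T[:3,3]=s['ee_pos']
        T=T@np.array(c['mount'])
    else:
        T=np.eye(4);a=np.array(c['attitude']);T[:3,:3]=rot(a) if a.size==4 else a;T[:3,3]=c['eye']
    c['T']=T; c['f']=240/np.tan(np.radians(c['fovy'])/2); return c
def ray(c,u,v):
    d=np.stack([(np.asarray(u,float)-c['cx'])/c['f'],(np.asarray(v,float)-c['cy'])/c['f'],np.ones(np.shape(u))],-1)
    return d@c['T'][:3,:3].T
def plane(c,u,v,z):
    d=ray(c,u,v);o=c['T'][:3,3]; return o+d*((z-o[2])/d[...,2])[...,None]
def cloud(c):
    v,u=np.mgrid[:480,:640]; return c['T'][:3,3]+ray(c,u,v)*c['depth'][...,None]
E
python3 - <<'E'
from h import *
print(bot.read_state())
import pickle
for n in('top','scene'):
    c=cam(n);cv2.imwrite(f'pics/{n}0.png',c['image']);pickle.dump(c,open(n+'0.pkl','wb'));print(n,c['T'],c['f'],(c['depth']>0).mean())
E
```

```text
pics
{'clock': 0.0, 'joint_positions': array([-1.31960765e+00,  3.00463605e-01,  1.52160241e+00, -6.94329334e-06,
        1.32068348e+00, -6.66070112e-02]), 'qvel': array([ 0.00047405,  0.00026247,  0.0020611 ,  0.0007577 , -0.00019717,
        0.00257135]), 'effort': array([ 4.62301730e-03, -5.43481493e+01, -3.61782002e+01,  1.25058718e-04,
        4.14727794e-03,  5.84129225e-06]), 'ee_pos': array([ 171.79868225, -522.25258297,  249.71638806]), 'tool_rot': array([ 0.57307591, -0.57255692,  0.41490171, -0.41426941]), 'ft_force': array([ 1.09745028, -0.21205795,  0.29610405]), 'moment': array([ 0.03224378,  0.01566192, -0.03893494]), 'grip_width': 85.37152774068764}
top [[ 2.00041980e-02 -9.96141230e-01  8.54545652e-02  3.99203008e+02]
 [-9.99788215e-01 -2.03439157e-02 -3.10634987e-03 -4.49335427e+00]
 [ 4.83284365e-03 -8.53743272e-02 -9.96337226e-01  1.65220424e+03]
 [ 0.00000000e+00  0.00000000e+00  0.00000000e+00  1.00000000e+00]] 622.5527117784037 0.996123046875
scene [[ 9.89416838e-02  5.46162009e-01 -8.31815847e-01  1.91979095e+03]
 [ 9.94928568e-01 -6.95021952e-02  7.27089408e-02 -1.30790153e+02]
 [-1.81021662e-02 -8.34791294e-01 -5.50268849e-01  9.99652078e+02]
 [ 0.00000000e+00  0.00000000e+00  0.00000000e+00  1.00000000e+00]] 591.35429692754 0.8992903645833333
```

View pics/top0.png

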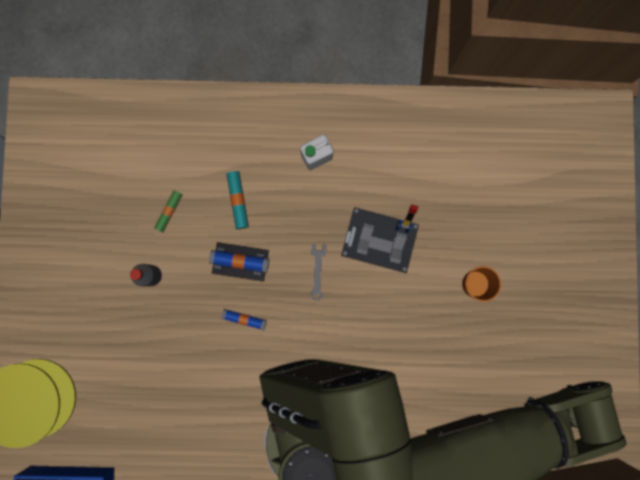

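View pics/scene0.png

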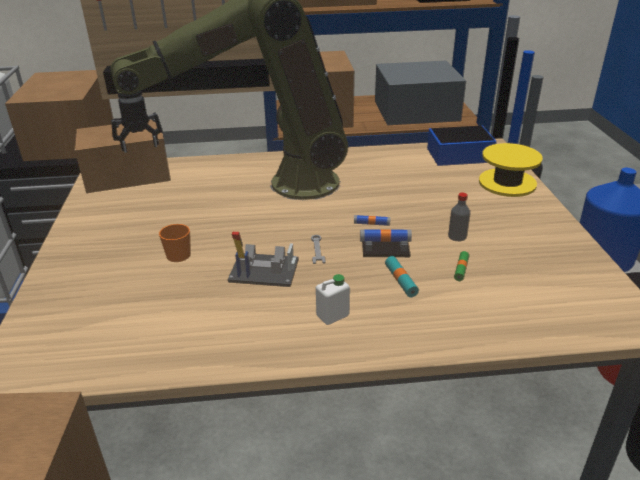

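Top view: the fixture is at (382,240), with the stop plate at its left (350,237) and the clamp at (408,218).
Candidates for the roller:
- The blue one on the black rest at (240,261) is the larger blue one and it lies on the rest, so it fits.
- The small blue one at (244,319) is too small.
- The turquoise one at (238,200) and the green one at (168,211) are excluded by colour.

```bash
cat >> h.py <<'E'
def rect(P):
    r=cv2.minAreaRect(np.float32(P[:,:2])); b=cv2.boxPoints(r); e=[b[1]-b[0],b[2]-b[1]]
    e.sort(key=lambda x:-np.linalg.norm(x)); return np.array(r[0]),np.linalg.norm(e[0]),np.linalg.norm(e[1]),np.arctan2(e[0][1],e[0][0])
E
python3 - <<'E'
from h import *; import pickle
c=pickle.load(open('top0.pkl','rb')); P=cloud(c); im=c['image']
cv2.imwrite('pics/crop.png',cv2.resize(im[160:340,120:440],None,fx=2.5,fy=2.5,interpolation=cv2.INTER_CUBIC))
hsv=cv2.cvtColor(im,cv2.COLOR_BGR2HSV)
# fixture base plate: low-saturation px in region
m=np.zeros((480,640),np.uint8); m[195:285,335:430]=1
fx=(m>0)&(hsv[...,1]<70)&(P[...,2]<25)&(P[...,2]>4)
n,l,st,_=cv2.connectedComponentsWithStats(fx.astype(np.uint8)); k=1+st[1:,4].argmax()
v,u=np.where(l==k); print('plate z',np.median(P[v,u,2]),rect(plane(c,u,v,12.)))
m[:]=0;m[235:290,200:280]=1
b=(m>0)&(hsv[...,0]>100)&(hsv[...,0]<130)&(hsv[...,1]>120)|((m>0)&(hsv[...,0]<15)&(hsv[...,1]>180))
v,u=np.where(b); print('roller',rect(plane(c,u,v,55.)),np.percentile(P[v,u,2],90))
E
```

```text
plate z 12.857627676991228 (array([ 526.91760254, -164.00346375]), np.float32(180.06216), np.float32(135.21985), np.float32(1.3301356))
roller (array([461.32794189, 202.88027954]), np.float32(125.47476), np.float32(37.444164), np.float32(1.4259633)) 70.80972303615707
```

View pics/crop.png

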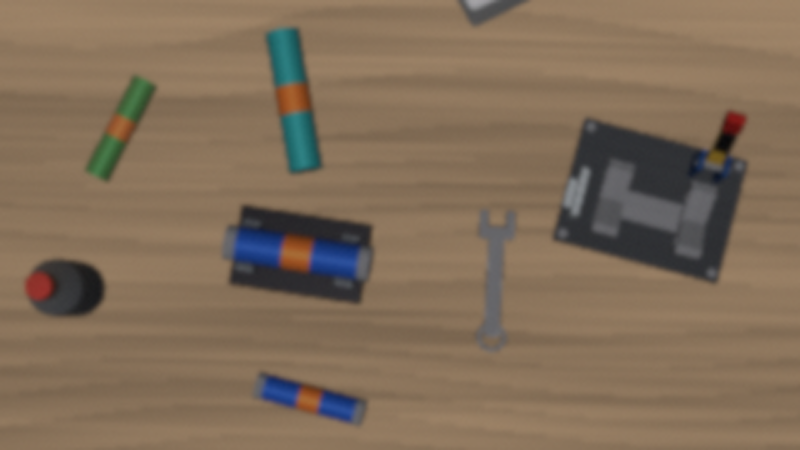

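The crop confirms the blue roller on the rest at crop (296,253). Next I look at the fixture and then the roller with the wrist camera on the way.

```bash
cat >> h.py <<'E'
def down(yaw,flip=False):
    if flip: yaw+=np.pi
    c,s=np.cos(yaw),np.sin(yaw)
    return quat(np.array([[c,0,-s],[s,0,c],[0,-1,0]]))
FY=-0.2407; FO=np.array([510.2,-163.0,0])
def fR(): return R.from_euler('z',FY).as_matrix()
def F(p): return FO+fR()@np.array(p,float)
def toF(P): return (np.asarray(P)-FO)@fR()
E
python3 - <<'E'
from h import *; import pickle
print(rot(bot.read_state()['tool_rot']).round(2).tolist())
best=[(np.abs(bot.ik(F([0,0,330]),down(FY,f))-bot.read_state()['joint_positions']).sum(),f) for f in(0,1) if bot.ik(F([0,0,330]),down(FY,f)) is not None]
print(best); f=min(best)[1]
bot.move_to(F([0,0,330]),down(FY,f)); c=cam('wrist'); pickle.dump(c,open('w1.pkl','wb')); cv2.imwrite('pics/w1.png',c['image']);print(c['mount'],c['f'])
bot.move_to([461.3,202.9,300],down(-0.145,f)); s=bot.read_state();c=cam('wrist'); pickle.dump(c,open('w2.pkl','wb')); cv2.imwrite('pics/w2.png',c['image'])
print(s['clock'],s['joint_positions'])
cv2.imwrite('pics/w12.png',np.hstack([cv2.resize(cv2.imread(f'pics/w{i}.png'),(400,300)) for i in(1,2)]))
E
```

```text
[[0.31, -0.0, 0.95], [-0.95, 0.0, 0.31], [-0.0, -1.0, 0.0]]
[(np.float64(1.3402096282309066), 0)]
[[ 9.99999148e-01  1.25232005e-03 -3.67135606e-04 -3.30627879e-01]
 [ 7.46488837e-04 -3.18152925e-01  9.48039113e-01 -1.24336182e+02]
 [ 1.07044312e-03 -9.48038579e-01 -3.18153589e-01  8.15172771e+01]
 [ 0.00000000e+00  0.00000000e+00  0.00000000e+00  1.00000000e+00]] 417.09101148319604
3.35 [ 3.40027805e-01  1.61021900e-01  1.57519560e+00 -1.27805654e-04
  1.40522309e+00  4.86074735e-01]
```

View pics/w12.png

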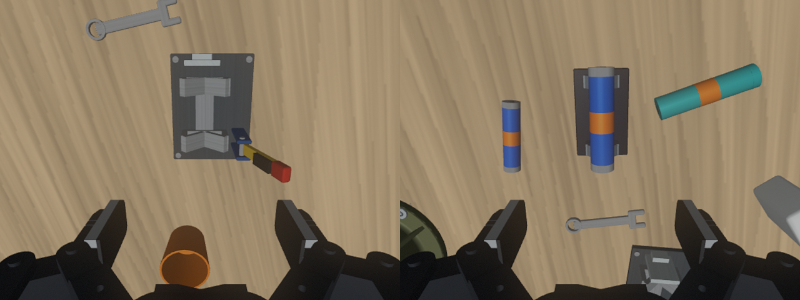

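The left half shows the fixture with its Vs at about (205,110), stop plate at (202,62) and clamp to the right. The right half shows the roller at about (600,120). Next I measure both from these views.

Run:
```python
from h import *; import pickle
c=pickle.load(open('w1.pkl','rb')); P=cloud(c); hsv=cv2.cvtColor(c['image'],cv2.COLOR_BGR2HSV); Q=toF(P)
near=(abs(Q[...,0]-16)<90)&(abs(Q[...,1]-3)<115)
m=near&(P[...,2]>7)&(P[...,2]<17)&(hsv[...,1]<70)
v,u=np.where(m); r=rect(plane(c,u,v,12.)); print('plate',r,np.median(P[m][:,2]))
# V extents: steel tops
for y in(-44,44):
    g=near&(abs(Q[...,1]-y)<9)&(Q[...,2]>20)&(Q[...,2]<66)&(abs(Q[...,0])<52); q=Q[g]
    t=q[q[:,2]>56]
    print('V',y,'x ext of block',np.percentile(q[:,0],[.5,99.5]),'tops',np.percentile(t[:,0],[0,2,98,100]))
    fl=q[(q[:,2]>36)&(q[:,2]<56)]; L=fl[fl[:,0]<np.median(q[:,0])];Rr=fl[fl[:,0]>np.median(q[:,0])]
    # flank lines: z=z0+|x-x0| ; x0 estimate
    a=np.median(-L[:,0]-L[:,2]) ; b=np.median(Rr[:,0]-Rr[:,2]); print('  x0',(b-a)/2, 'apex z',-(a+b)/2, len(L),len(Rr))
    h=np.arange(-50,50,5); print([ (int(x),round(float(np.median(q[abs(q[:,0]-x)<2.5,2])),0)) for x in h if (abs(q[:,0]-x)<2.5).sum()>3])
s=near&(abs(Q[...,0])<18)&(Q[...,2]>66)&(Q[...,2]<80)&(abs(Q[...,1]-80)<15); print('stop top y,x,z',np.percentile(Q[s],[2,50,98],axis=0))
c=pickle.load(open('w2.pkl','rb')); P=cloud(c); D=P-[461.3,202.9,0]
m=(np.hypot(D[...,0],D[...,1])<100)&(P[...,2]>57)&(P[...,2]<75)
print('roller',rect(P[m]),P[m][:,2].max())
```

```text
plate (array([ 528.02764893, -162.71296692]), np.float32(178.40709), np.float32(133.9583), np.float32(1.3293355)) 12.557082341491991
V -44 x ext of block [-32.77027778  42.74181991] tops [-29.76503587 -29.57684793  39.58963006  40.56950573]
  x0 5.024363813190767 apex z 30.892272768218042 383 390
[(-35, 53.0), (-30, 56.0), (-25, 60.0), (-20, 56.0), (-15, 51.0), (-10, 46.0), (-5, 41.0), (0, 36.0), (5, 32.0), (10, 36.0), (15, 41.0), (20, 46.0), (25, 51.0), (30, 56.0), (35, 60.0), (40, 56.0), (45, 53.0)]
V 44 x ext of block [-32.62891986  42.60483732] tops [-30.47794119 -29.60198165  39.61578075  40.58523052]
  x0 5.12535547590717 apex z 30.970598269084675 463 480
[(-35, 53.0), (-30, 57.0), (-25, 60.0), (-20, 56.0), (-15, 51.0), (-10, 47.0), (-5, 41.0), (0, 36.0), (5, 32.0), (10, 36.0), (15, 41.0), (20, 46.0), (25, 51.0), (30, 56.0), (35, 60.0), (40, 56.0), (45, 53.0)]
stop top y,x,z [[-17.83812098  76.44453925  73.00310801]
 [  0.25591696  79.74326893  74.56964508]
 [ 17.45819451  83.01565469  76.17368432]]
roller (array([462.203125  , 201.96810913]), np.float32(150.8306), np.float32(34.015434), np.float32(1.4411265)) 70.73975087894104
```

Run:
```python
from h import *; import pickle
q=down(-0.135); p=[462,202,0]
bot.move_gripper(70)
bot.move_to([462,202,120],q)
print(bot.servo_line([462,202,50],speed=60,until_force=8))
bot.move_gripper(20,40); s=bot.read_state(); print('width',s['grip_width'],s['ee_pos'],s['ft_force'])
bot.servo_line([462,202,75],speed=40); bot.dwell(.2); s=bot.read_state(); print('w',s['grip_width'],s['ft_force'],s['moment'])
bot.servo_line([462,202,210],speed=150)
bot.move_to(F([5.1,-7,210]),down(FY)); bot.dwell(.2); s=bot.read_state(); print(s['clock'],s['ft_force'],s['moment'],s['grip_width'],toF(s['ee_pos']))
c=cam('wrist'); pickle.dump(c,open('w3.pkl','wb')); cv2.imwrite('pics/w3.png',c['image'])
```

```text
False
width 34.59833706447823 [463.1770993  202.07323419  50.68978784] [ 6.53648462 -0.36079116  0.27921861]
w 34.65169855106397 [ 0.08691177 -0.731636   -4.82230577] [ 0.01615764  0.01548357 -0.0005857 ]
9.8083 [-0.30323703 -0.37630133 -3.43696425] [-0.00589694  0.03085432 -0.03033599] 34.97190081942115 [  5.1179222   -6.13275818 210.04575405]
```

View pics/w3.png

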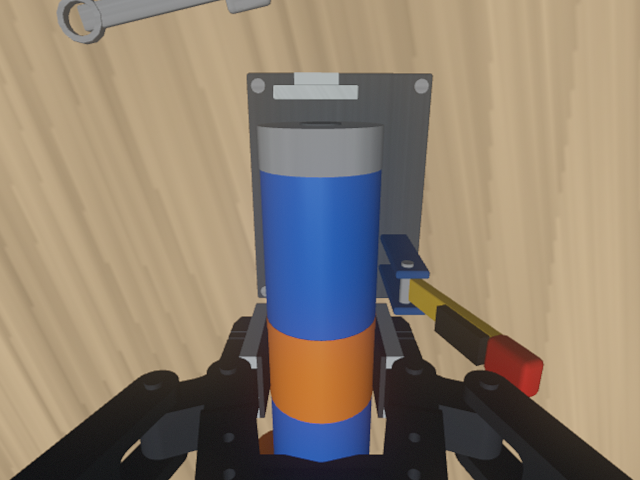

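The roller is held straight and level, with the orange band at the pads. Now I measure its far end in the hand, then descend.

```bash
cat >> h.py <<'E'
def st(tag=''):
    s=bot.read_state(); f=fR().T@s['ft_force']; print(tag,'t%.1f'%s['clock'],'pos',toF(s['ee_pos']).round(2),'F',f.round(2),'M',(fR().T@s['moment']).round(2),'w%.1f'%s['grip_width'],flush=True); return toF(s['ee_pos']),f
E
python3 - <<'E'
from h import *; import pickle
c=pickle.load(open('w3.pkl','rb')); Q=toF(cloud(c))
g=(abs(Q[...,0]-5)<8)&(Q[...,2]>215)&(Q[...,2]<235)&(c['depth']>0)&(Q[...,1]>15)
print('roller end y',np.percentile(Q[g][:,1],[90,99,99.8]),'TCP y -6.13; top z',np.percentile(Q[g][:,2],[50,95]))
for lo,hi in((20,30),(40,50),(55,65)):
    k=(Q[...,1]>lo)&(Q[...,1]<hi)&(Q[...,2]>210)&(Q[...,2]<235)&(abs(Q[...,0]-5)<30); print(lo,Q[k][:,2].max(),Q[k][:,0].min(),Q[k][:,0].max())
bot.servo_line(F([5.1,-7,90]),speed=120); bot.dwell(.1); st('90')
bot.servo_line(F([5.1,-7,64]),speed=30); bot.dwell(.2); st('64')
print(bot.servo_line(F([5.1,-7,52]),speed=8,until_force=4)); st('touch'); bot.dwell(.2); st()
E
```

```text
roller end y [64.98479631 68.52986555 68.79485413] TCP y -6.13; top z [227.34311686 228.60765869]
20 229.70832456012923 -13.1674947961044 22.132195224656567
40 229.6876428593676 -13.418897130782277 21.99966766546525
55 229.72388534141965 -13.601546761318161 22.230191748061245
90 t11.1 pos [ 5.48 -7.07 90.77] F [-0.46  0.46 -3.92] M [ 0.    0.09 -0.01] w34.9
64 t12.3 pos [ 5.16 -6.99 64.16] F [ 0.62  0.34 -3.98] M [ 0.01 -0.03 -0.01] w34.9
True
touch t13.2 pos [ 5.36 -7.03 57.34] F [3.02 0.53 2.7 ] M [-0.03 -0.45 -0.08] w34.8
 t13.4 pos [ 5.33 -7.02 57.32] F [4.44 0.04 5.5 ] M [-0.01 -0.64 -0.02] w34.9
```

Run:
```python
from h import *
x,z=5.3,57.6
W=-3.9
for i in range(14):
    bot.servo_line(F([x,-7,z]),speed=6); bot.dwell(.12); p,f=st(f'cmd {x:.1f} {z:.1f}')
    n=f[2]-W; lx=f[0]-0.2
    if n>18: break
    if n>6 and abs(lx)<0.25*n: break
    if abs(lx)>1.2: x+=0.5*np.sign(lx)
    if n<6: z-=0.4
    if z<54: break
```

```text
cmd 5.3 57.6 t13.9 pos [ 5.28 -7.   57.47] F [ 3.6  -0.76 -2.29] M [-0.05 -0.71 -0.13] w34.5
cmd 5.8 57.2 t14.3 pos [ 5.64 -6.98 57.08] F [ 1.84 -0.5  -1.53] M [ 0.   -0.23  0.05] w35.1
cmd 6.3 56.8 t14.6 pos [ 6.04 -6.94 56.75] F [-2.    1.05  2.1 ] M [ 0.23  0.53 -0.24] w34.7
cmd 5.8 56.8 t15.0 pos [ 5.96 -6.94 56.8 ] F [ 2.04  1.01 -1.38] M [ 0.31 -0.34 -0.19] w34.8
cmd 6.3 56.4 t15.4 pos [ 6.1  -6.93 56.66] F [-2.76  1.9   5.4 ] M [ 0.29  0.56 -0.26] w35.0
cmd 5.8 56.4 t15.8 pos [ 6.03 -6.94 56.65] F [1.14 2.39 4.98] M [ 0.48 -0.15 -0.31] w34.7
```

Run:
```python
from h import *
bot.servo_line(F([6.0,-7,56.7]),speed=6); bot.dwell(.1); st('ease')
bot.servo_line(F([6.0,-3.5,56.7]),speed=8,until_force=9); bot.dwell(.1); st('y-3.5')
print(bot.servo_line(F([6.0,4,56.7]),speed=4,until_force=6)); st('stop?'); bot.dwell(.2); st()
```

```text
ease t16.1 pos [ 6.03 -6.97 56.68] F [2.16 2.82 3.63] M [ 0.45 -0.35 -0.3 ] w35.3
y-3.5 t16.8 pos [ 6.04 -3.61 56.72] F [ 1.81 -5.52  2.19] M [-0.71 -0.28 -0.21] w34.6
True
stop? t17.9 pos [ 6.04  0.67 56.7 ] F [-0.5   1.09  4.38] M [-0.05  0.06 -0.2 ] w34.8
 t18.1 pos [ 6.05  0.65 56.66] F [-1.82  2.61  5.07] M [ 0.31  0.27 -0.21] w35.0
```

Run:
```python
from h import *
y=0.8
for i in range(8):
    bot.servo_line(F([6.05,y,56.6]),speed=5); bot.dwell(.2); p,f=st(f'cmd y {y:.1f}')
    if f[1]<-10: break
    y+=0.4
```

```text
cmd y 0.8 t18.6 pos [ 6.06  0.7  56.68] F [-0.22 -3.24  5.08] M [-0.37  0.2  -0.16] w34.8
cmd y 1.2 t19.0 pos [ 6.04  0.73 56.66] F [-0.17 -6.19  4.74] M [-0.79  0.17 -0.19] w35.0
cmd y 1.6 t19.5 pos [ 6.04  0.74 56.69] F [-0.57 -9.55  4.46] M [-1.36  0.18 -0.14] w35.3
cmd y 2.0 t19.9 pos [ 6.06  0.77 56.69] F [ -1.06 -11.99   4.77] M [-1.83  0.2  -0.15] w34.6
```

Run:
```python
from h import *; import pickle
bot.servo_line(F([6.05,1.2,56.2]),speed=5); bot.dwell(.4); st('seated hold')
bot.servo_line(F([6.05,0.9,56.5]),speed=5); bot.dwell(.3); st('eased')
c=cam('wrist'); Q=toF(cloud(c)); 
for lo,hi in((25,35),(45,55),(60,68)):
    k=(Q[...,1]>lo)&(Q[...,1]<hi)&(Q[...,2]>50)&(Q[...,2]<85)&(abs(Q[...,0]-5)<6)&(c['depth']>0); print(lo,np.percentile(Q[k][:,2],[50,95]))
cv2.imwrite('pics/w4.png',c['image'])
```

```text
seated hold t20.7 pos [ 6.08  0.72 56.63] F [-3.77 -5.65 10.75] M [-0.85  0.52 -0.28] w34.9
eased t21.2 pos [ 6.04  0.71 56.63] F [-1.49 -4.    7.67] M [-0.53  0.23 -0.29] w34.8
25 [74.13899019 75.18290833]
45 [74.16933822 75.23776715]
60 [74.3258484  75.39010771]
```

View pics/w4.png

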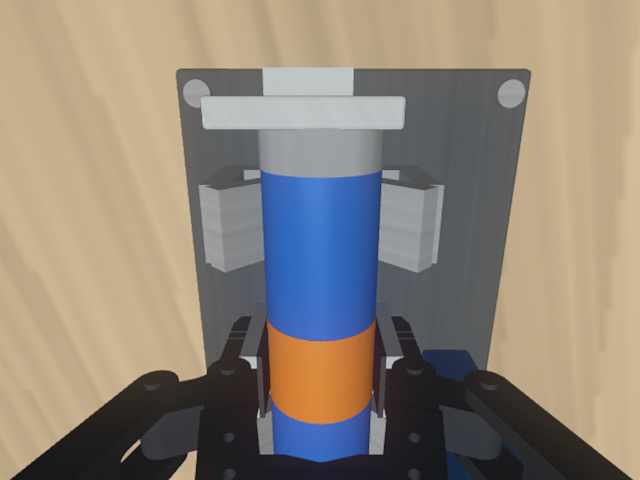

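Picture w4 shows the roller in both Vs with its end at the stop plate (row ~128). Its top is at z≈74.2, so it is seated. Now I release, lift, and get the clamp angle from the earlier view.

Run:
```python
from h import *; import pickle
bot.move_gripper(60,20); bot.dwell(.2); st('open')
bot.servo_line(F([6.05,0.9,130]),speed=60); bot.servo_line(F([20,0,240]),speed=150)
bot.move_gripper(0,20); st('up')
c=cam('wrist'); pickle.dump(c,open('w5.pkl','wb')); Q=toF(cloud(c)); cv2.imwrite('pics/w5.png',c['image'])
k=(abs(Q[...,0]-5)<5)&(c['depth']>0)&(Q[...,2]>66)&(Q[...,2]<80)
for lo,hi in((-70,-50),(30,55),(60,68)):
    kk=k&(Q[...,1]>lo)&(Q[...,1]<hi); print(lo,kk.sum(),np.median(Q[kk][:,2]) if kk.sum() else '')
c=pickle.load(open('w1.pkl','rb')); Q=toF(cloud(c)); h=cv2.cvtColor(c['image'],cv2.COLOR_BGR2HSV)
red=((h[...,0]<6)|(h[...,0]>174))&(h[...,1]>150)&(np.hypot(Q[...,0]-90,Q[...,1]+44)<70)&(Q[...,2]>90)
q=Q[red]; print('red',np.percentile(q,[2,50,98],axis=0).round(1)); d=q-[60,-44,80]; print('ang',np.median(np.arctan2(d[:,2],-d[:,0])))
print(bot.tip_reach)
```

```text
open t21.8 pos [ 6.    0.95 56.42] F [ 0.34  0.25 -0.43] M [-0.03  0.02 -0.01] w60.0
up t24.7 pos [ 1.9990e+01 -1.0000e-02  2.3998e+02] F [1.1  0.64 0.51] M [-0.01  0.05  0.01] w-0.0
-70 282 74.120841241542
30 535 74.26785131907349
60 194 74.42882692541369
red [[ 86.  -51.4 159.5]
 [ 92.3 -42.2 175.7]
 [102.8 -34.1 179.8]]
ang 1.897735941923968
19.0
```

View pics/w5.png

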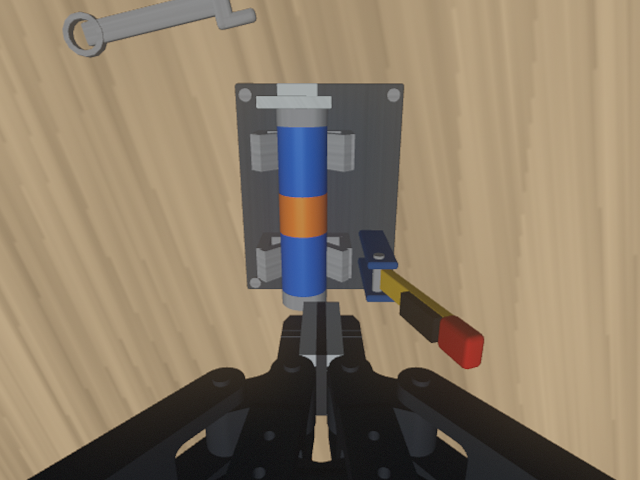

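The roller is seated, level and untouched. The clamp is at about 1.90 rad with its red grip at (460,343). Now I swing it over.

Run:
```python
from h import *
Y=-43.5
def wp(th,r=88,half=15):
    return F([60-r*np.cos(th)+8*np.sin(th)+half, Y, 80+r*np.sin(th)+8*np.cos(th)+19])
bot.servo_line(F([145,Y,260]),speed=150)
bot.servo_line(wp(2.25),speed=100); st('far side')
for th in np.arange(2.05,0.2,-0.2):
    hit=bot.servo_line(wp(th),speed=60,until_force=14); st(f'{th:.2f} {hit}')
    if hit: break
```

```text
far side t26.9 pos [136.82 -43.57 163.25] F [0.25 0.2  0.41] M [-0.03 -0.06 -0.01] w0.5
2.05 False t27.4 pos [122.63 -43.57 174.12] F [-0.08  0.18 -0.12] M [-0.01  0.01  0.03] w0.0
1.85 False t27.8 pos [106.85 -43.54 181.73] F [-0.03  0.78  0.9 ] M [ 0.05  0.03 -0.02] w0.1
1.65 False t28.2 pos [ 89.9  -43.52 186.21] F [0.28 0.09 0.29] M [0.01 0.05 0.03] w-0.2
1.45 False t28.7 pos [ 72.41 -43.54 187.43] F [-0.01 -0.74 -0.76] M [-0.03 -0.02  0.01] w0.0
1.25 False t29.1 pos [ 54.93 -43.53 185.15] F [0.02 0.2  0.34] M [ 0.   -0.01 -0.01] w0.4
1.05 False t29.6 pos [ 38.23 -43.51 179.38] F [ 0.71 -0.94  0.03] M [ 0.    0.03 -0.02] w-0.1
0.85 False t30.0 pos [ 22.97 -43.52 170.47] F [-0.57  0.19 -0.42] M [ 0.01 -0.01 -0.01] w0.2
0.65 False t30.5 pos [  9.72 -43.48 158.57] F [-0.52  0.28  0.28] M [ 0.   -0.07 -0.02] w-0.1
0.45 False t30.9 pos [ -0.97 -43.49 144.24] F [-0.47  0.09 -0.91] M [-0.04  0.    0.03] w0.3
0.25 False t31.3 pos [ -8.49 -43.5  128.22] F [0.37 0.03 0.3 ] M [-0.04 -0.01  0.03] w-0.0
```

Run:
```python
from h import *
c=cam('scene'); cv2.imwrite('pics/s6.png',cv2.resize(c['image'][190:310,180:340],None,fx=5,fy=5,interpolation=cv2.INTER_CUBIC))
```

```text
(no output)
```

View pics/s6.png

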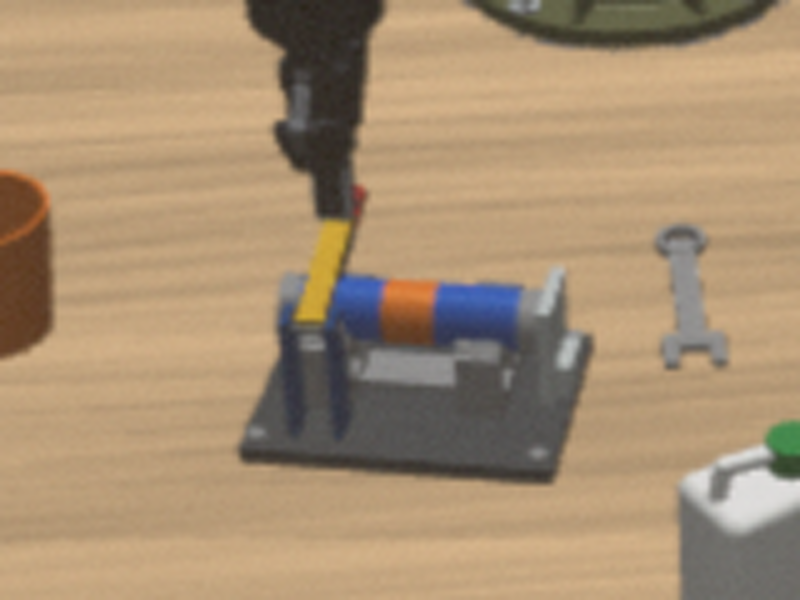

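The clamp has swung most of the way down ahead of the fingers. Next is the press on the red grip.

Run:
```python
from h import *
Y=-43.5
bot.servo_line(F([-8.5,Y,165]),speed=120); bot.servo_line(F([-32,Y,165]),speed=100)
bot.servo_line(F([-32,Y,122]),speed=50,until_force=14); st('a')
for i in range(3):
    hit=bot.servo_line(F([-32,Y,103]),speed=8,until_force=6.5); p,f=st(f'press {hit}')
    if p[2]<109: break
bot.dwell(.4); st('hold')
```

```text
a t33.2 pos [-31.84 -43.55 122.28] F [ 0.08 -0.42  0.08] M [-0.01  0.01 -0.04] w0.1
press True t35.0 pos [-32.01 -43.51 106.57] F [-1.32 -0.89  5.72] M [0.06 0.22 0.04] w0.2
hold t35.4 pos [-32.01 -43.52 106.58] F [-0.87 -0.97  5.31] M [0.04 0.16 0.04] w0.2
```

Run:
```python
from h import *
Y=-43.5
bot.servo_line(F([-32,Y,105.7]),speed=5,until_force=4.5); bot.dwell(.3); st('firm')
bot.servo_line(F([-32,Y,150]),speed=60); bot.servo_line(F([10,-30,260]),speed=150); bot.dwell(.2); st('clear')
c=cam('wrist'); Q=toF(cloud(c)); h=cv2.cvtColor(c['image'],cv2.COLOR_BGR2HSV); ok=c['depth']>0
red=((h[...,0]<6)|(h[...,0]>174))&(h[...,1]>150)&(abs(Q[...,0]+32)<16)&(abs(Q[...,1]+44)<14)&ok
yel=(h[...,0]>18)&(h[...,0]<32)&(h[...,1]>130)&(abs(Q[...,0]-20)<60)&(abs(Q[...,1]+44)<9)&ok&(Q[...,2]>60)
q=Q[red|yel];q=q[(q[:,0]<50)&(q[:,2]>82)]; s=np.polyfit(q[:,0],q[:,2],1); print('clamp slope',s,'n',len(q),red.sum())
for lo,hi in((-70,-58),(-20,-12),(20,55),(60,70)):
    k=ok&(abs(Q[...,0]-5.5)<4)&(Q[...,1]>lo)&(Q[...,1]<hi)&(Q[...,2]>60)&(Q[...,2]<80); print(lo,k.sum(),np.median(Q[k],axis=0).round(1) if k.sum() else '')
cv2.imwrite('pics/w7.png',c['image'])
```

```text
firm t35.9 pos [-31.95 -43.53 106.49] F [-2.04 -0.17  7.08] M [0.05 0.4  0.02] w0.1
clear t37.9 pos [  9.72 -30.06 259.4 ] F [ 0.29 -0.59  0.51] M [ 0.   -0.04 -0.05] w0.3
clamp slope [4.01377807e-03 8.80217407e+01] n 2792 725
-70 141 [  6.2 -63.7  74.2]
-20 117 [  5.5 -16.   74.4]
20 560 [ 5.7 37.7 74.4]
60 178 [ 5.7 65.1 74.6]
```

View pics/w7.png

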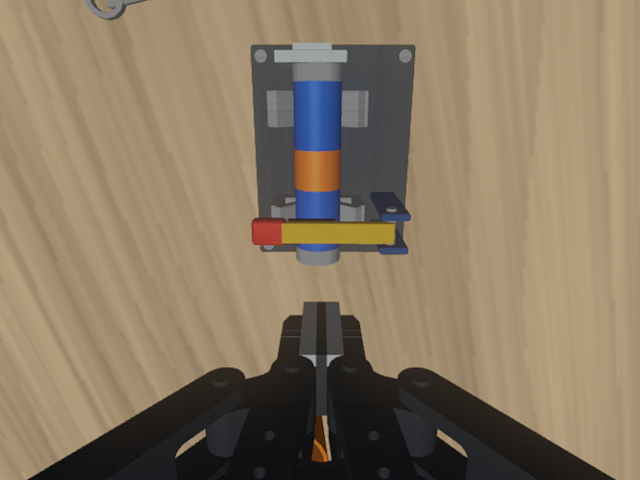

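The picture shows the clamp arm level across the roller (row ~232) and the roller's end at the stop (row ~62). The robot is clear.

```bash
python3 -c "
from h import *
bot.finish_job()"
```

```text
the job is handed in; nothing more can be done
```

I put the larger blue roller in both Vs with its end against the stop plate, then let go, swung the yellow clamp arm fully down and handed the job in. The clock stood at about 38 s of the 72 s allowed; no verdict is reported.

- **Seating:** I found the V-blocks about 5 to 6 mm towards the hinge, seen with the wrist camera and then felt. The roller was blocked on both flanks and then at the stop while still held. The highest readings were about 15 N in total, well under the 25 N limit.
- **Clamp:** it took a light push from the far side, then a press of about 7 N on the red grip.
- **Last checks:** the roller's top measured 74.2 to 74.6 mm against 74 nominal, and it was level. The clamp slope was 0.004 rad against the 0.045 limit, and the robot was clear of everything.
- **Disagreements:** I felt the stop 0.7 mm beyond my camera-based position, within calibration. One force-triggered halt during the slide to the stop was ambiguous, so I repeated that approach in small steps until the contact was clear.
- **Not checked:** I did not measure whether the canister, bottle, tub or wrench had moved. No move was planned near them, and no force reading suggested contact.

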